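# Stack cover plates on the carrier and lock the keeper

## Task

Take the two cover plates off the sloping drying rack and pile them flat on the one already lying on the carrier, so that all three form one square pile with flush edges; lay them down, do not drop them. Then swing the carrier's keeper lever by its upright handle until its pointer stands in the notch, with the bar over the pile. Leave the tape roll, the spindle and the jar where they are.

Things in the scene. Friction and masses are not known exactly. Their poses are not given: they have to be found in the camera images.
- plate_a: loose black-painted metal cover plate, 84 (x) x 56 (y) x 10 (z) mm, 130 g, with four small bright hole inserts; origin at the centre of its underside, z out of its top face; a half turn makes no difference. It starts on the rack's slope, on the left half seen from the robot, its x axis pointing up the slope, its lower short edge resting on the lip
- plate_b: loose plate like plate_a, starting on the right half of the slope, 44 mm or more clear of plate_a
- plate_base: loose plate like the other two, lying flat on the carrier's deck, a little off the deck's centre and turned a little
- rack_seat (a point): middle of the fixed aluminium drying rack's sloping face, 66 mm above the bench; the point's x points level away from the robot side, y along the rack, z up. The face rises 35 degrees (0.61 rad) towards +x, is 124 mm long up the slope and 270 mm wide (y); a lip 6 mm high (square to the face) runs along its low edge, 42 mm down the slope from the middle
- deck (a point): centre of the top of the fixed grey carrier's deck, 150 (x) x 120 (y) mm, 30 mm above the bench; x and y along its sides, z up. The keeper's pivot post stands 105 mm from it towards -y
- pivot (a point): on the keeper's upright pivot axis, 64 mm above the bench, axes as the deck's. On this pivot turns the keeper lever: a flat steel bar 125 mm long, 18 mm wide, from 67 to 77 mm above the bench (the finished pile is 60 mm high), and across the pivot from it a handle arm 78 mm long with a short pointer to 89 mm
- keeper (a joint): angle of the keeper lever (rad), 0 to 1.9, growing counter-clockwise from above. At 0 the bar points along the deck's +x and the handle arm along -x; at 1.57 the bar lies over the middle of the deck (deck +y) and the pointer is in the notch; it can be pushed past the notch. It turns stiffly (about 2 N at the handle) and stays where left; no click is felt
- handle (a point): on the axis of the upright round black handle on the keeper's handle arm, 66 mm from the pivot; 20 mm in diameter, its top 126 mm above the bench, free to grip from 76 mm upwards; this point is 106 mm above the bench
- notch (a point): middle of the marked notch: a gap about 14 mm wide between two raised dark steel teeth (74 mm high) in the arc of dark teeth (otherwise 64 mm high) around the pivot, 98 mm from the pivot towards the deck's -y
- tape_roll: bystander: roll of brown tape lying flat, 92 mm across, 25 mm high; origin at the centre of its underside
- spindle: bystander: bright steel spindle with two square collars, lying along its x, 190 mm long, 22 mm high; origin under its middle
- jar: bystander: white closed jar, 60 mm across, 75 mm high; origin at the centre of its underside
Things that resemble listed ones, but are neither listed nor needed, are in the scene too. Leave any blue or purple look-alike of the plate_b alone.

How it is judged:
On the way:
1. both plates lie squarely on the base plate and are let go, the keeper not yet over them (((z of plate_a in the frame of plate_base between 0.0075 and 0.0125 m and horizontal distance between each of plate_a, plate_b and plate_base below 0.005 m and angle between the x axis of each of plate_a, plate_b and the x axis of plate_base, either way round below 0.08 rad and angle between each of plate_a, plate_b's own z axis and vertical below 0.06 rad and z of plate_b in the frame of plate_base between 0.0175 and 0.0225 m and horizontal distance between plate_a and plate_b below 0.005 m) or (z of plate_b in the frame of plate_base between 0.0075 and 0.0125 m and horizontal distance between each of plate_b, plate_a and plate_base below 0.005 m and angle between the x axis of each of plate_b, plate_a and the x axis of plate_base, either way round below 0.08 rad and angle between each of plate_b, plate_a's own z axis and vertical below 0.06 rad and z of plate_a in the frame of plate_base between 0.0175 and 0.0225 m and horizontal distance between plate_b and plate_a below 0.005 m)) and horizontal distance between plate_base and deck below 0.03 m and angle between plate_base's own z axis and vertical below 0.05 rad and z of plate_base in the frame of deck between -0.003 and 0.003 m and contact force between the fingers and plate_a below 0.1 N and contact force between the fingers and plate_b below 0.1 N and value of joint keeper below 1.2 rad), for 0.2 s.
At the end, for the whole second after the job is handed in: All three plates lie flat in one pile on the deck (lowest within 30 mm of its centre), a and b in either order, each within 5 mm and 0.08 rad of the base plate and 5 mm of each other, let go and at rest. The keeper is at rest within 0.1 rad of the notch (1.57) (((z of plate_a in the frame of plate_base between 0.0075 and 0.0125 m and horizontal distance between each of plate_a, plate_b and plate_base below 0.005 m and angle between the x axis of each of plate_a, plate_b and the x axis of plate_base, either way round below 0.08 rad and angle between each of plate_a, plate_b's own z axis and vertical below 0.06 rad and z of plate_b in the frame of plate_base between 0.0175 and 0.0225 m and horizontal distance between plate_a and plate_b below 0.005 m) or (z of plate_b in the frame of plate_base between 0.0075 and 0.0125 m and horizontal distance between each of plate_b, plate_a and plate_base below 0.005 m and angle between the x axis of each of plate_b, plate_a and the x axis of plate_base, either way round below 0.08 rad and angle between each of plate_b, plate_a's own z axis and vertical below 0.06 rad and z of plate_a in the frame of plate_base between 0.0175 and 0.0225 m and horizontal distance between plate_b and plate_a below 0.005 m)) and horizontal distance between plate_base and deck below 0.03 m and angle between plate_base's own z axis and vertical below 0.05 rad and z of plate_base in the frame of deck between -0.003 and 0.003 m and linear speed of each of plate_base, plate_a, plate_b below 0.02 m/s and contact force between the fingers and plate_a below 0.1 N and contact force between the fingers and plate_b below 0.1 N and value of joint keeper between 1.47 and 1.67 rad and velocity of joint keeper between -0.05 and 0.05 rad/s); the robot touches nothing.
It fails at once if the roll of tape is moved more than 20 mm (distance of tape_roll from where it was at the start of the episode above 0.02 m).
It fails at once if the spindle is moved more than 20 mm (distance of spindle from where it was at the start of the episode above 0.02 m).
It fails at once if the jar is moved more than 20 mm (distance of jar from where it was at the start of the episode above 0.02 m).
It fails at once if plate a is dropped (moves faster than 0.5 m/s with no finger on it, as after a fall of about 13 mm) (linear speed of plate_a above 0.5 m/s and contact force between the fingers and plate_a below 0.01 N).
It fails at once if plate b is dropped (moves faster than 0.5 m/s with no finger on it, as after a fall of about 13 mm) (linear speed of plate_b above 0.5 m/s and contact force between the fingers and plate_b below 0.01 N).
It also fails if it takes over 64 s, if anything falls off the work surface, if the arm or the gripper's body presses on something with over 40 N, if the wrist force passes 120 N, or if a joint passes its speed limit or range.

## Robot

A 6-joint arm with a two-finger parallel gripper is mounted at the origin on the work surface. World frame = base frame: x ahead of the robot, y to its left, z up, the work surface at z = 0. Lengths are in m, angles in rad, forces in N, time in s.
With the tool pointing down it reaches from about 0.35 to 0.725 m from the base axis. Payload 4.3 kg.
Tool frame: the origin (TCP) lies midway between the tips of the shut fingers; the grasp point (between the pads) lies 19 mm behind it; z points along the fingers, y is the line along which they close (so a half turn about z gives the same grasp; the last joint's range is limited). The gripper opens to 85 mm and grips with 20 to 120 N. Pads are 22 mm wide; open, the fingers measure 114 mm over their backs; the gripper's body (76 mm by 85 mm) begins 54 mm behind the grasp point. The pads swing forward as they close: fully open they stand 13 mm farther back than shut.
Start: joints at [-0.11, 0.377, 0.081, 1.274, 0, 1.46], TCP at [0.575, 0, 0.231] pointing down, gripper open.
Joint ranges: [-2.72, 2.72], [-0.84, 1.66], [-1.02, 1.22], [-1.77, 2.12], [-1.37, 1.28], [-3.14, 3.14]. Speed limits (rad/s): [2.57, 2.57, 3.14, 3.14, 3.14, 3.14].

## Interface

Orientations are given as a rotation vector (axis times angle).
In Python, from bench import ctrl gives the robot as it stands. The module is installed in compiled form; this text tells all that it offers.
- The arm moves only by the shell command python3 -m crank 'ROWS'. ROWS is text: rows parted by semicolons, each of 7 numbers parted by spaces: the shift along the world's x, y, z each as a share of 0.25 m, from -1 to 1, then the turn, a rotation vector about the world's x, y, z each as a share of 90 degrees, from -1 to 1, then the closure, from 0 (fully open) to 1 (shut). A call has 1 to 12 rows; each row shifts and turns the commanded pose from where the row before left it; what a row does not reach is not made up. A row lasts 1/10 s, in which the tool goes at most 50 mm and 8.59 degrees, less where a joint would pass 70% of its speed; a pose out of reach is approached as far as the arm can. A call with a number of a shift or a turn outside -1 to 1 is refused whole. A call with a gripper value outside its range is refused whole. The fingers move at their own pace and stop on an object; the grip force is fixed at half the most. Time passes only in rows, so rows that do not move let the fingers close. It gives the time, the measured TCP pose, the force, the opening and the grip force at its end, in the units of the state.
- ctrl.get_obs(): the state, without advancing time (a new reading comes with each control period).
- ctrl.grab_frame(name): name is "scene" or "side" or "wrist"; returns a dict with "pixels" (400x640x3 uint8, red, green, blue), "vertical_fov" (degrees; the focal length in pixels is half the picture's height over the tangent of half this angle, whatever the lens; pixels are square), "cx", "cy" (the principal point, pixels), "eye" and "attitude" of the camera in the world. Camera axes: x right, y down, z forward; pixel columns grow to the right and rows downward; lengths in m; the calibration is good to about 2 mm. A picture is of the moment at which its call begins. There is no depth.
- ctrl.finish_job(): hands the job in; it is judged then, once.
The state is a dict: "t": time; "joint_pos": joint angles; "qd": joint speeds; "joint_efforts": joint torques, N m; "ee_pos": TCP position; "tool_rot": TCP orientation; "contact_force": force on the tool from outside, world axes, zero at the start; "ft_torque": the same for the moment, N m; "opening": opening from 0.0 (shut) to 1.0 (fully open); "gripper_force": force on a finger pad.
Only numpy, scipy, OpenCV 4.12 (cv2) and the standard library are available. Lean on these libraries where they do the work, as an engineer would, in place of code of your own. Each camera call takes 0.05 s, during which the arm holds its last target. There are 200 camera calls.

## Working session

There is one attempt and no reset: what is moved stays moved. The work goes in short steps, Python scripts to look and compute and a shell command to move; the robot and the scene stay as the last step left them, time stands still between calls to the robot, and variables do not carry over. Pictures are saved under pics/ and viewed, at most 10 in all, crops included, and the job is handed in when it is done.

```bash
mkdir -p pics; python3 - <<'E'
from bench import ctrl
import cv2,numpy as np
o=ctrl.get_obs();print({k:np.round(v,3) for k,v in o.items()})
for n in("scene","side","wrist"):
    f=ctrl.grab_frame(n);cv2.imwrite(f'pics/{n}0.png',f["pixels"][:,:,::-1]);print(n,f["vertical_fov"],f["cx"],f["cy"],f["eye"],f["attitude"])
E
```

```text
{'t': np.float64(0.0), 'joint_pos': array([-0.11 ,  0.378,  0.08 ,  1.274, -0.   ,  1.461]), 'qd': array([ 0.002,  0.   , -0.001, -0.002, -0.   ,  0.   ]), 'joint_efforts': array([ 1.0000e-03, -4.6360e+01,  2.6988e+01,  2.1000e-02, -0.0000e+00,
       -0.0000e+00]), 'ee_pos': array([0.574, 0.   , 0.23 ]), 'tool_rot': array([-2.22e+00, -2.22e+00,  2.00e-03]), 'contact_force': array([-0.914,  1.174, -0.261]), 'ft_torque': array([-0.016,  0.009,  0.008]), 'gripper_force': np.float64(0.0), 'opening': np.float64(0.999)}
scene 48.51032277123849 312.9504817629078 198.39168162211445 [ 1.1448973  -0.8123502   0.74887763] [-2.09501899 -0.66149161  0.33616905]
side 46.49035516121404 313.94562128004077 197.23819501179065 [ 0.36677939 -0.76534961  1.02528284] [-2.44656612  0.3435323  -0.12415879]
wrist 70.80079151258394 318.49392251337156 197.34465080090274 [0.57511818 0.07141313 0.37145816] [ 2.86046768e+00  6.57288831e-05 -3.72110340e-03]
```

View pics/scene0.png

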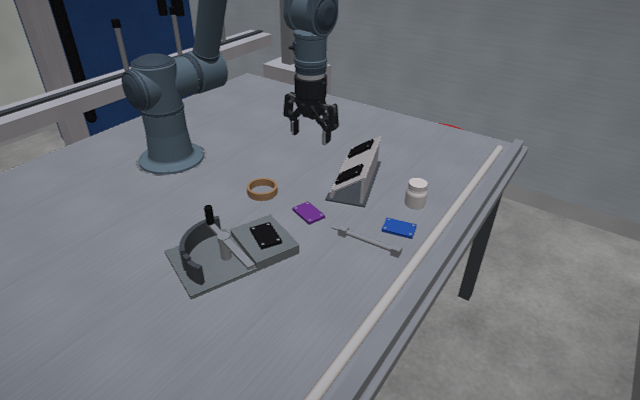

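View pics/side0.png

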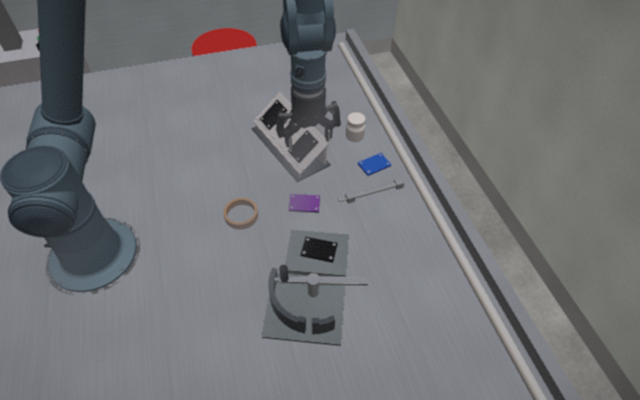

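View pics/wrist0.png

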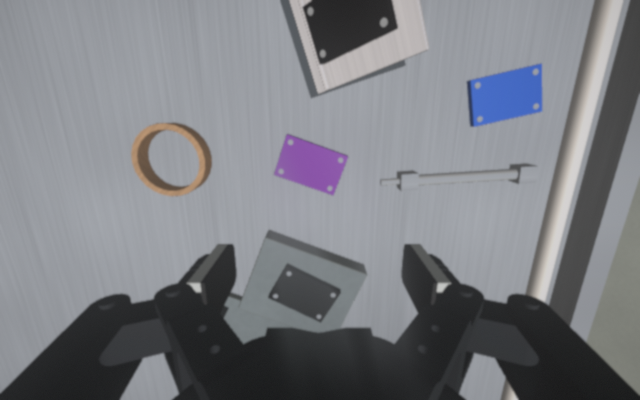

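The wrist view shows plate_base at about (305,292) and plate_b at about (350,25). The rack is partly hidden by the gripper in the side view. The blue and purple plates are decoys. The keeper bar is at about angle 0, with its handle at about (284,272) in the side view. I'm moving over the rack and turning the tool to look closer.

```bash
python3 -m crank '0 .067 0 0 0 .094 0;0 .067 0 0 0 .094 0;0 .067 0 0 0 .094 0;0 .067 0 0 0 .094 0;0 .067 0 0 0 .094 0;0 .067 0 0 0 .094 0;0 .067 0 0 0 .094 0;0 .067 0 0 0 .094 0;0 .067 0 0 0 .094 0;0 .067 0 0 0 .094 0;0 .067 0 0 0 .094 0;0 .067 0 0 0 .094 0'
cat > h.py <<'E'
from bench import ctrl
import cv2,numpy as np
from scipy.spatial.transform import Rotation as R
def snap(n,tag):
    f=ctrl.grab_frame(n);cv2.imwrite(f'pics/{tag}.png',f["pixels"][:,:,::-1])
    np.savez(f'pics/{tag}.npz',**f);return f
def ray(f,uv):
    fl=200/np.tan(np.radians(f["vertical_fov"])/2)
    d=np.array([(uv[0]-f["cx"])/fl,(uv[1]-f["cy"])/fl,1.]);d=R.from_rotvec(f["attitude"]).apply(d)
    return np.array(f["eye"]),d/np.linalg.norm(d)
def onz(f,uv,z):
    e,d=ray(f,uv);return e+d*(z-e[2])/d[2]
def tri(obs):
    A=np.zeros((3,3));b=np.zeros(3);P=[]
    for f,uv in obs:
        e,d=ray(f,uv);M=np.eye(3)-np.outer(d,d);A+=M;b+=M@e;P.append((M,e))
    x=np.linalg.solve(A,b);return x,[round(1000*float(np.linalg.norm(M@(x-e))),1) for M,e in P]
def inserts(f,th=70,amin=100,box=None):
    "black blobs with 4 bright holes -> list of (centre, 4 hole px, area)"
    im=f["pixels"];g=im.max(2);m=(g<th).astype(np.uint8)
    if box: k=np.zeros_like(m);k[box[1]:box[3],box[0]:box[2]]=1;m*=k
    cs,hi=cv2.findContours(m,cv2.RETR_CCOMP,cv2.CHAIN_APPROX_NONE);out=[]
    for i,c in enumerate(cs):
        if hi[0][i][3]>=0 or cv2.contourArea(c)<amin: continue
        H=cv2.convexHull(c);k=np.zeros(m.shape,np.uint8);cv2.drawContours(k,[H],-1,1,-1)
        b=(g.astype(float)-np.median(g[(k>0)&(m>0)]));bl=((k>0)&(g>=th)).astype(np.uint8)
        n,l,s,_=cv2.connectedComponentsWithStats(bl);pts=[]
        for j in range(1,n):
            if s[j,4]<3: continue
            w=b*(l==j);yy,xx=np.nonzero(l==j);ww=b[yy,xx];pts.append(((xx*ww).sum()/ww.sum(),(yy*ww).sum()/ww.sum(),int(s[j,4])))
        out.append((np.round(c.mean((0,1))),cv2.contourArea(c),np.round(pts,1)))
    return out
E
python3 - <<'E'
from h import *
np.set_printoptions(suppress=True)
for n in("wrist","scene","side"):
    f=snap(n,n+'1');print(n,f["eye"],f["attitude"])
    for x in inserts(f,amin=120): 
        if len(x[2])<9: print(x[0],x[1],x[2].tolist())
f=np.load
E
```

```text
t: 1.35
ee_pos: [0.5747, 0.2016, 0.2309]
tool_rot: [0.325, -3.124, 0.0]
contact_force: [0.5, 0.2, 0.1]
opening: 1.001
gripper_force: 0.0
wrist [0.50609522 0.18777736 0.37192953] [1.85839228 2.28851634 0.32422023]
[14. 96.] 2430.0 [[30.8, 82.5, 68.0], [5.0, 130.8, 72.0]]
[56. 78.] 1511.5 [[29.6, 21.5, 417.0], [45.0, 79.7, 4750.0], [30.8, 82.6, 68.0], [75.5, 123.5, 4.0]]
scene [ 1.1448973  -0.8123502   0.74887763] [-2.09501899 -0.66149161  0.33616905]
[265. 234.] 487.5 [[267.6, 223.6, 7.0], [252.8, 227.3, 7.0], [277.6, 239.1, 7.0], [262.1, 243.6, 6.0]]
[198. 244.] 901.5 [[214.2, 213.2, 30.0], [199.8, 218.6, 126.0], [204.3, 250.8, 720.0], [182.2, 247.4, 17.0], [185.2, 272.0, 5.0]]
[480. 248.] 1049.0 [[472.0, 242.0, 3.0], [471.0, 245.9, 3.0], [470.0, 249.8, 3.0], [468.0, 256.8, 3.0], [467.0, 260.8, 3.0], [465.0, 267.9, 3.0]]
[349. 174.] 214.0 [[336.0, 180.0, 4.0]]
[360. 148.] 166.0 [[370.0, 139.7, 3.0]]
[ 90. 121.] 144.5 [[91.9, 125.4, 56.0]]
[133. 101.] 2917.0 [[168.3, 71.8, 969.0], [90.3, 117.8, 5494.0], [138.7, 80.4, 76.0], [193.7, 110.1, 1235.0], [177.5, 113.5, 4.0], [167.4, 139.8, 1
[... 397 characters left out ...]
]]
[169.   7.] 465.5 [[162.5, 12.9, 89.0], [168.2, 4.5, 8.0], [185.4, 7.6, 25.0], [179.6, 17.4, 8.0]]
side [ 0.36677939 -0.76534961  1.02528284] [-2.44656612  0.3435323  -0.12415879]
[323. 327.] 199.0 [[323.5, 321.4, 30.0]]
[289. 320.] 261.0 [[289.2, 313.9, 150.0]]
[319. 249.] 569.5 [[307.7, 239.3, 5.0], [321.1, 239.0, 3.0], [333.8, 243.9, 11.0], [303.3, 251.8, 13.0], [330.4, 257.2, 10.0], [315.9, 259.0, 3.0], [320.9, 260.0, 3.0], [324.9, 261.0, 3.0]]
[273. 115.] 300.0 [[276.0, 102.2, 4.0], [270.8, 106.2, 5.0], [283.2, 108.3, 8.0], [281.0, 116.0, 3.0], [274.0, 124.0, 3.0], [267.5, 125.7, 8.0]]
[282.  11.] 598.5 [[267.3, 6.7, 19.0], [285.1, 2.2, 100.0], [278.5, 13.0, 4.0], [269.0, 17.5, 4.0]]
```

View pics/wrist1.png

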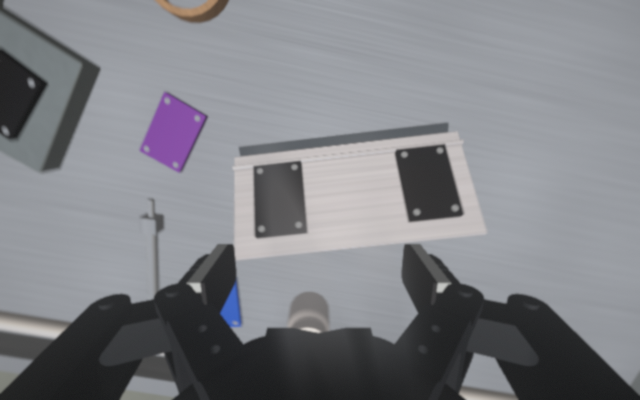

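wrist1 shows plate_a at right (428,183) and plate_b at left (279,200). Each has 4 inserts visible, so I need a second wrist viewpoint to triangulate them.

```bash
python3 -m crank '-.08 .08 .04 0 0 0 0;-.08 .08 .04 0 0 0 0;-.08 .08 .04 0 0 0 0;0 0 0 0 0 0 0;0 0 0 0 0 0 0'
cat >> h.py <<'E'
def holes(f,box,off=25):
    "bright inserts inside the dark plate in box, ordered by angle"
    x0,y0,x1,y1=box;g=f["pixels"].min(2)[y0:y1,x0:x1]
    t,m=cv2.threshold(g,0,1,cv2.THRESH_BINARY_INV+cv2.THRESH_OTSU)
    cs,_=cv2.findContours(m,cv2.RETR_EXTERNAL,cv2.CHAIN_APPROX_NONE);c=max(cs,key=cv2.contourArea)
    k=np.zeros(m.shape,np.uint8);cv2.drawContours(k,[cv2.convexHull(c)],-1,1,-1);k=cv2.erode(k,np.ones((3,3)))
    d=np.median(g[(k>0)&(m>0)]);w=np.clip(g.astype(float)-d-off,0,None)*k
    n,l,s,_=cv2.connectedComponentsWithStats((w>0).astype(np.uint8));js=sorted(range(1,n),key=lambda j:-w[l==j].sum())[:4];P=[]
    for j in js:
        yy,xx=np.nonzero(l==j);ww=w[yy,xx];P.append(((xx*ww).sum()/ww.sum()+x0,(yy*ww).sum()/ww.sum()+y0))
    P=np.array(P);q=P-P.mean(0);return P[np.argsort(np.arctan2(q[:,1],q[:,0]))]
def load(t): return dict(np.load(f'pics/{t}.npz'))
E
python3 - <<'E'
from h import *
f=snap("wrist","wrist2");print(f["eye"])
m=(f["pixels"].max(2)<110).astype(np.uint8);cs,_=cv2.findContours(m,0,2)
for c in cs:
    if 1500<cv2.contourArea(c)<9000: print(cv2.boundingRect(c),cv2.contourArea(c))
f=load('wrist1');print(holes(f,(240,150,320,245)),holes(f,(385,135,475,230)))
E
```

```text
t: 2.0
ee_pos: [0.5152, 0.2605, 0.2615]
tool_rot: [-0.313, 3.125, -0.001]
contact_force: [-0.2, -0.3, 0.2]
opening: 0.999
gripper_force: 0.0
[0.4462067  0.24720166 0.40249342]
(334, 179, 52, 69) 2745.0
(0, 65, 73, 136) 2205.5
[[259.54642314 170.60121766]
 [293.95267176 166.72061069]
 [298.20730594 224.45844749]
 [261.22533496 228.44945189]] [[403.91034483 154.07002653]
 [439.57487923 149.90177134]
 [454.73451327 207.54825116]
 [416.33907057 211.72203098]]
```

View pics/wrist2.png

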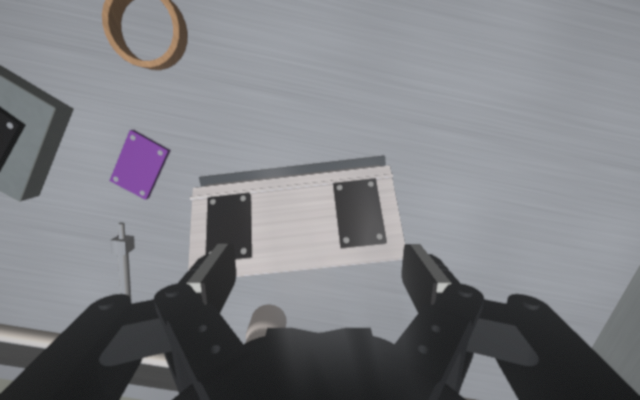

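wrist2 shows plate_a whole at (360,213) with 4 inserts, and plate_b at (229,226) with one insert hidden by a finger. Triangulating both, plus the base from wrist0, scene and side.

```bash
cat >> h.py <<'E'
def spot(f,uv,r=5):
    u,v=map(round,uv);g=f["pixels"].min(2)[v-r:v+r+1,u-r:u+r+1].astype(float)
    w=np.clip(g-np.median(g)-.35*(g.max()-np.median(g)),0,None);yy,xx=np.mgrid[v-r:v+r+1,u-r:u+r+1]
    return np.array([(xx*w).sum()/w.sum(),(yy*w).sum()/w.sum()])
def frame(P):
    "P: 4 holes in cyclic order -> centre, x axis(long), y axis, normal, side lengths"
    P=np.array(P);c=P.mean(0);e=(P[1]-P[0]+P[2]-P[3])/2;g=(P[2]-P[1]+P[3]-P[0])/2
    if np.linalg.norm(e)<np.linalg.norm(g): e,g=g,e
    x=e/np.linalg.norm(e);x*=np.sign(x[0]);n=np.cross(e,g);n/=np.linalg.norm(n);n*=np.sign(n[2]);return c,x,n,(np.linalg.norm(e),np.linalg.norm(g))
E
python3 - <<'E'
from h import *
np.set_printoptions(suppress=True,precision=4)
f1,f2=load('wrist1'),load('wrist2');f0=dict(pixels=cv2.imread('pics/wrist0.png')[:,:,::-1],vertical_fov=70.80079151258394,cx=318.494,cy=197.345,eye=[0.57511818,0.07141313,0.37145816],attitude=[2.86046768e+00,6.57e-05,-3.721e-03])
s1,d1=load('scene1'),load('side1')
A1,A2=holes(f1,(385,135,475,230)),holes(f2,(328,175,392,252))
print(A2)
P=[]
for p,q in zip(A1,A2): x,r=tri([(f1,p),(f2,q)]);P.append(x);print(x,r)
c,x,n,l=frame(P);print('A',c,x,n,l,np.degrees([np.arctan2(x[1],x[0]),np.arcsin(x[2])]))
B1=holes(f1,(240,150,320,245));B2=[spot(f2,u) for u in((213,201),(243,198),(243,250))];print(B2)
P=[]
for p,q in zip(B1,B2): X,r=tri([(f1,p),(f2,q)]);P.append(X);print(X,r)
P.append(P[0]+P[2]-P[1]);c,x,n,l=frame(P);print('B',c,x,n,l,np.degrees([np.arctan2(x[1],x[0]),np.arcsin(x[2])]))
C0=holes(f0,(262,258,348,328));Cs=np.array([spot(s1,u,3) for u in((267.6,223.6),(252.8,227.3),(277.6,239.1),(262.1,243.6))]);Cd=[spot(d1,u,3) for u in((307.7,239.3),(333.8,243.9),(303.3,251.8),(330.4,257.2))]
print(C0,Cs,Cd)
for nm,f,Q in(('w',f0,C0),('s',s1,Cs),('d',d1,Cd)): print(nm,[onz(f,u,.04)[:2].round(4).tolist() for u in Q])
E
```

```text
[[339.1009 187.1039]
 [370.3221 183.5896]
 [379.069  236.0939]
 [345.8556 239.7038]]
[0.5263 0.2902 0.0557] [0.1, 0.1]
[0.5138 0.3276 0.0562] [0.2, 0.2]
[0.566  0.3445 0.0956] [0.1, 0.1]
[0.5785 0.3072 0.0951] [0.0, 0.0]
A [0.5461 0.3174 0.0756] [0.7727 0.2512 0.5829] [-0.5492 -0.1958  0.8124] (np.float64(0.06756392067645221), np.float64(0.039459648310207984)) [18.0081 35.6551]
[array([211.6285, 199.2608]), array([242.1879, 196.8883]), array([243.1442, 250.6247])]
[0.5777 0.1326 0.0507] [1.8, 1.8]
[0.5652 0.1713 0.0533] [1.1, 1.1]
[0.6174 0.1894 0.0949] [0.3, 0.3]
B [0.5976 0.161  0.0728] [0.7538 0.2617 0.6027] [-0.557  -0.2322  0.7974] (np.float64(0.06916682238179701), np.float64(0.04076637117757789)) [19.1485 37.0663]
[[288.5472 273.1935]
 [332.6062 294.7229]
 [318.4634 316.2418]
 [275.1244 295.7138]] [[268.0942 222.1808]
 [252.6211 225.5494]
 [279.0023 237.9931]
 [261.9145 243.9466]] [array([307.946 , 237.5951]), array([334.6453, 242.7837]), array([302.3761, 251.2498]), array([330.3242, 257.2517])]
w [[0.5344, -0.1293], [0.5934, -0.1623], [0.5741, -0.1971], [0.515, -0.164]]
s [[0.5325, -0.1267], [0.5092, -0.1606], [0.5954, -0.1604], [0.5755, -0.2022]]
d [[0.5364, -0.1297], [0.5967, -0.1632], [0.5122, -0.165], [0.5737, -0.2005]]
```

```bash
cat >> h.py <<'E'
def Rt(z,y):
    z=np.array(z)/np.linalg.norm(z);y=np.array(y)-z*np.dot(z,y);y/=np.linalg.norm(y);return R.from_matrix(np.c_[np.cross(y,z),y,z])
def plan(p,Rg,n=None,p0=None,R0=None):
    o=ctrl.get_obs();p0=o["ee_pos"] if p0 is None else p0;R0=R.from_rotvec(o["tool_rot"]) if R0 is None else R0
    dp=np.array(p)-p0;rv=(Rg*R0.inv()).as_rotvec();k=n or int(np.ceil(max(np.linalg.norm(dp)/.045,np.degrees(np.linalg.norm(rv))/8.4,1)))
    print('rows',k,'each',np.round(dp/.25/k,4),np.round(np.degrees(rv)/90/k,4))
np.set_printoptions(suppress=True,precision=4)
E
python3 - <<'E'
from h import *
a,y=np.radians(35),np.radians(18);n=np.array([-np.sin(a)*np.cos(y),-np.sin(a)*np.sin(y),np.cos(a)]);ry=[-np.sin(y),np.cos(y),0]
Rg=Rt(-n,ry);g=np.array([.5461,.3174,.0756])-.013*n
print(Rg.as_rotvec(),g);plan(g+.08*n,Rg);plan(g,Rg,6,g+.08*n,Rg)
E
```

```text
[-0.3966  2.5042  0.1251] [0.5532 0.3197 0.065 ]
rows 5 each [-0.0047  0.0363 -0.1045] [ 0.0198 -0.0753  0.0142]
rows 6 each [ 0.0291  0.0095 -0.0437] [0. 0. 0.]
```

```bash
python3 -m crank '-.005 .036 -.104 .02 -.075 .014 0;-.005 .036 -.104 .02 -.075 .014 0;-.005 .036 -.104 .02 -.075 .014 0;-.005 .036 -.104 .02 -.075 .014 0;-.005 .036 -.104 .02 -.075 .014 0;0 0 0 0 0 0 0;0 0 0 0 0 0 0'
python3 - <<'E'
from h import *
f=snap("wrist","wrist3")
a,y=np.radians(35),np.radians(18);n=np.array([-np.sin(a)*np.cos(y),-np.sin(a)*np.sin(y),np.cos(a)]);ry=[-np.sin(y),np.cos(y),0]
Rg=Rt(-n,ry);g=np.array([.5461,.3174,.0756])-.013*n
print(ctrl.get_obs()["tool_rot"]);plan(g,Rg,6)
E
```

```text
t: 2.75
ee_pos: [0.51, 0.2992, 0.1437]
tool_rot: [-0.39, 2.593, 0.109]
contact_force: [1.0, 0.4, 0.8]
opening: 0.999
gripper_force: 0.0
[-0.3879  2.5849  0.1119]
rows 6 each [ 0.0259  0.0123 -0.0554] [ 0.0021 -0.0081  0.0016]
```

View pics/wrist3.png

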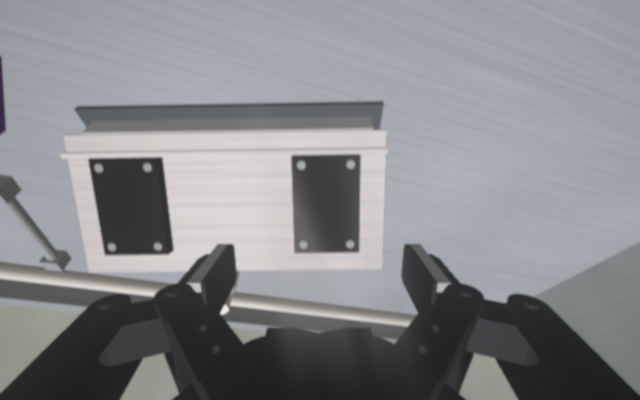

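wrist3 shows plate_a at (326,204) between the finger lines and square to them, and plate_b whole at (131,206). Descending to grip, and refining plate_b from this view.

```bash
python3 -m crank '.026 .0123 -.0554 .0021 -.0081 .0016 0;.026 .0123 -.0554 .0021 -.0081 .0016 0;.026 .0123 -.0554 .0021 -.0081 .0016 0;.026 .0123 -.0554 .0021 -.0081 .0016 0;.026 .0123 -.0554 .0021 -.0081 .0016 0;.026 .0123 -.0554 .0021 -.0081 .0016 0;0 0 0 0 0 0 0;0 0 0 0 0 0 0'
python3 - <<'E'
from h import *
f1,f3=load('wrist1'),load('wrist3')
for nm,b1,b3 in(('B',(240,150,320,245),(88,155,175,258)),('A',(385,135,475,230),(288,152,364,256))):
    P=[]
    for p,q in zip(holes(f1,b1),holes(f3,b3)): X,r=tri([(f1,p),(f3,q)]);P.append(X);print(q,r)
    c,x,n,l=frame(P);print(nm,c,x,n,l,np.degrees([np.arctan2(x[1],x[0]),np.arcsin(x[2])]))
a,y=np.radians(35),np.radians(18);n=np.array([-np.sin(a)*np.cos(y),-np.sin(a)*np.sin(y),np.cos(a)]);ry=[-np.sin(y),np.cos(y),0]
Rg=Rt(-n,ry);plan(np.array([.5461,.3174,.0756])-.013*n,Rg,1)
E
```

```text
t: 3.6
ee_pos: [0.5553, 0.3211, 0.0659]
tool_rot: [-0.397, 2.501, 0.127]
contact_force: [-0.1, 1.2, 0.9]
opening: 0.999
gripper_force: 0.0
[ 98.2457 167.7221] [0.3, 0.3]
[146.9898 167.0227] [0.2, 0.2]
[157.5357 246.1608] [0.3, 0.3]
[111.3987 246.696 ] [0.4, 0.4]
B [0.5983 0.1617 0.0734] [0.7751 0.2575 0.577 ] [-0.5471 -0.1834  0.8167] (np.float64(0.06774950605964945), np.float64(0.039834575391612705)) [18.3792 35.2393]
[300.7718 164.8059] [0.0, 0.0]
[350.3255 164.0833] [0.0, 0.0]
[349.7829 243.8966] [0.2, 0.2]
[301.5833 238.6903] [2.0, 2.0]
A [0.5465 0.3178 0.0731] [0.7999 0.2637 0.5391] [-0.4859 -0.2426  0.8397] (np.float64(0.06638991650340995), np.float64(0.03973991233098995)) [18.2449 32.6207]
rows 1 each [-0.0086 -0.0056 -0.004 ] [-0.0011  0.002  -0.0006]
```

```bash
python3 -m crank '-.006 -.005 -.01 0 0 0 0;0 0 0 0 0 0 1;0 0 0 0 0 0 1;0 0 0 0 0 0 1;0 0 0 0 0 0 1;0 0 0 0 0 0 1;0 0 0 0 0 0 1;0 0 0 0 0 0 1'
```

```text
t: 4.4
ee_pos: [0.5495, 0.3185, 0.0615]
tool_rot: [-0.399, 2.503, 0.126]
contact_force: [-4.7, -2.8, 6.9]
opening: 0.635
gripper_force: 61.6
```

```bash
python3 -m crank '-.033 -.01 .05 0 0 0 1;-.033 -.01 .05 0 0 0 1;-.033 -.01 .05 0 0 0 1;-.033 -.01 .05 0 0 0 1;0 0 .2 0 0 0 1;0 0 .15 0 0 0 1;0 0 0 0 0 0 1'
python3 - <<'E'
from h import *
snap("wrist","wrist4")
y=np.radians(60.8);plan([.554,-.163,.22],Rt([0,0,-1],[np.cos(y),np.sin(y),0]),12)
E
```

```text
t: 5.1
ee_pos: [0.5204, 0.3107, 0.2065]
tool_rot: [-0.397, 2.492, 0.131]
contact_force: [1.4, 0.1, -0.1]
opening: 0.631
gripper_force: 65.8
rows 12 each [ 0.0118 -0.1576  0.0058] [ 0.0032  0.0336 -0.0424]
```

View pics/wrist4.png

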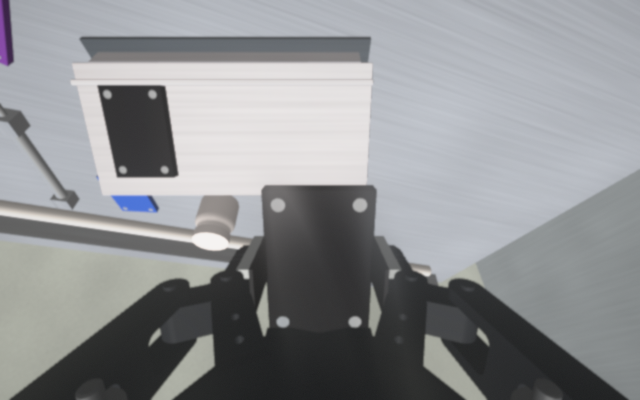

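wrist4 shows plate_a held squarely between the fingers, with inserts at (278,206), (360,206), (355,322) and (283,322). Carrying it to hover above the base.

```bash
python3 -m crank '.0118 -.1576 .006 .0032 .0336 -.0424 1;.0118 -.1576 .006 .0032 .0336 -.0424 1;.0118 -.1576 .006 .0032 .0336 -.0424 1;.0118 -.1576 .006 .0032 .0336 -.0424 1;.0118 -.1576 .006 .0032 .0336 -.0424 1;.0118 -.1576 .006 .0032 .0336 -.0424 1;.0118 -.1576 .006 .0032 .0336 -.0424 1;.0118 -.1576 .006 .0032 .0336 -.0424 1;.0118 -.1576 .006 .0032 .0336 -.0424 1;.0118 -.1576 .006 .0032 .0336 -.0424 1;.0118 -.1576 .006 .0032 .0336 -.0424 1;.0118 -.1576 .006 .0032 .0336 -.0424 1'
python3 -m crank '0 0 0 0 0 0 1;0 0 0 0 0 0 1'
python3 - <<'E'
from h import *
f=snap("wrist","wrist5")
y=np.radians(60.8);plan([.554,-.163,.22],Rt([0,0,-1],[np.cos(y),np.sin(y),0]))
E
```

```text
t: 6.35
ee_pos: [0.5507, -0.1654, 0.2139]
tool_rot: [-0.792, -3.026, -0.003]
contact_force: [0.4, -0.4, -1.8]
opening: 0.632
gripper_force: 65.7
t: 6.55
ee_pos: [0.5511, -0.1646, 0.2133]
tool_rot: [-0.79, -3.028, -0.004]
contact_force: [-0.3, 0.7, -1.1]
opening: 0.632
gripper_force: 65.7
rows 1 each [0.0122 0.0027 0.024 ] [-0.0033 -0.0068 -0.0001]
```

View pics/wrist5.png

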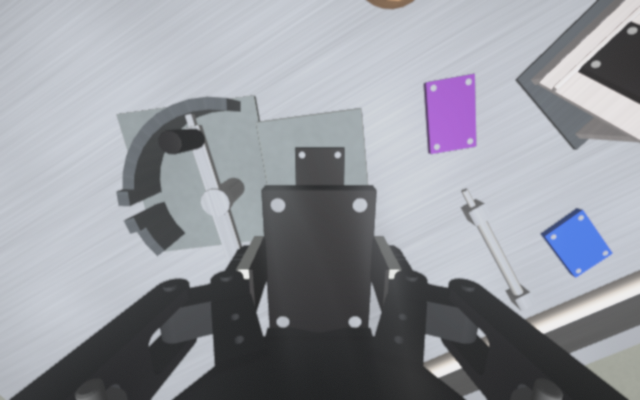

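wrist5 shows the held plate hiding most of the base; only inserts (302,155) and (338,155) are visible. Backing off 55 mm for two clear views.

```bash
python3 -m crank '.1 -.055 .012 -.003 -.0068 0 1;.1 -.055 .012 0 0 0 1;0 0 0 0 0 0 1;0 0 0 0 0 0 1'
python3 -c "
from h import *
f=snap('wrist','wrist6')"
python3 -m crank '0 -.1 0 0 0 0 1;0 -.1 .05 0 0 0 1;0 0 0 0 0 0 1;0 0 0 0 0 0 1'
python3 - <<'E'
from h import *
snap('wrist','wrist7')
a,b=[load(t)["pixels"][:,:,::-1] for t in('wrist6','wrist7')]
cv2.imwrite('pics/w67.png',np.hstack([a[:330,80:480],b[:330,80:480]]))
E
```

```text
t: 7.0
ee_pos: [0.6014, -0.1902, 0.2213]
tool_rot: [0.789, 3.039, -0.0]
contact_force: [0.7, -0.4, -1.3]
opening: 0.629
gripper_force: 65.7
t: 7.45
ee_pos: [0.6013, -0.2411, 0.2347]
tool_rot: [0.791, 3.037, -0.0]
contact_force: [-0.8, 0.7, -1.0]
opening: 0.634
gripper_force: 65.7
```

View pics/w67.png

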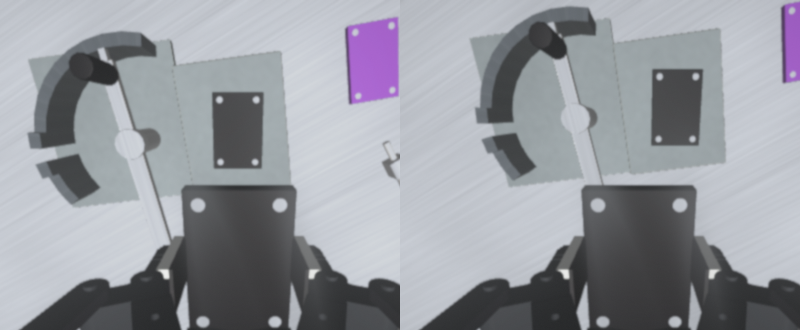

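Left (wrist6) shows the base at about (318,130) full frame, and right (wrist7) at about (357,107). All four inserts are visible in both, and so are the handle top and the pivot.

```bash
cat >> h.py <<'E'
def held(f,px,ee,rot):
    "held plate (top inserts) in tool frame: plane cast at tool z=-.0136, and PnP check"
    Rg=R.from_rotvec(rot);Q=[]
    for u in px:
        e,d=ray(f,u);e,d=Rg.inv().apply(e-ee),Rg.inv().apply(d);Q.append(e+d*(-.0136-e[2])/d[2])
    c,x,n,l=frame(Q);print('held in tool: c',c*1000,'x',x,'sides',l)
    fl=200/np.tan(np.radians(f["vertical_fov"])/2);K=np.array([[fl,0,f["cx"]],[0,fl,f["cy"]],[0,0,1]])
    ok,rv,tv=cv2.solvePnP(np.array([[-.034,-.02,0],[-.034,.02,0],[.034,.02,0],[.034,-.02,0]]),np.array(px),K,None)
    Rc=R.from_rotvec(f["attitude"]);c2=Rg.inv().apply(Rc.apply(tv[:,0])+f["eye"]-ee);M=(Rg.inv()*Rc*R.from_rotvec(rv[:,0])).as_matrix()
    print('pnp c',c2*1000,'x',M[:,0],'z',M[:,2]);return c,x
E
python3 - <<'E'
from h import *
f6,f7=load('wrist6'),load('wrist7');P=[]
for p,q in zip(holes(f6,(284,84,348,173)),holes(f7,(324,61,388,152))): X,r=tri([(f6,p),(f7,q)]);P.append(X);print(p,q,X,r)
c,x,n,l=frame(P);print('BASE',c,x,n,l,np.degrees(np.arctan2(x[1],x[0])))
o=ctrl.get_obs();px=np.array([spot(f7,u,9) for u in((278,206),(360,206),(355,322),(283,322))]);print(px)
h,hx=held(f7,px,o["ee_pos"],o["tool_rot"])
E
```

```text
[299.0016  99.361 ] [339.1709  76.1963] [ 0.5147 -0.1652  0.0381] [0.0, 0.0]
[335.787   99.3828] [375.3216  76.1587] [ 0.5343 -0.1302  0.0384] [0.0, 0.0]
[334.677  161.6581] [372.0852 138.6261] [ 0.5936 -0.1634  0.0387] [0.0, 0.0]
[300.0305 161.6102] [338.0483 138.6583] [ 0.5741 -0.1984  0.0386] [0.0, 0.0]
BASE [ 0.5542 -0.1643  0.0384] [ 0.8729 -0.4879  0.0065] [-0.0081 -0.0011  1.    ] (np.float64(0.06800622996502324), np.float64(0.04002986341457188)) -29.204719875594055
[[277.5489 204.7354]
 [359.6507 204.7247]
 [354.6119 321.4064]
 [282.4669 321.3917]]
held in tool: c [ -3.3032   0.4146 -13.6   ] x [ 1.      0.0014 -0.    ] sides (np.float64(0.06626736845971636), np.float64(0.03906949707286188))
pnp c [ -5.1146   0.4151 -10.5135] x [-1.     -0.0014  0.0031] z [-0.0031  0.     -1.    ]
```

```bash
python3 - <<'E'
from h import *
y=np.radians(60.8);G=Rt([0,0,-1],[np.cos(y),np.sin(y),0]);plan([.5495,-.1621,.10],G,6);plan([.5495,-.1621,.044],G,4,[.5495,-.1621,.10],G)
E
```

```text
rows 6 each [-0.0345  0.0523 -0.0896] [ 0.0001  0.0003 -0.0001]
rows 4 each [ 0.     0.    -0.056] [0. 0. 0.]
```

```bash
python3 -m crank '-.0345 .0523 -.089 0 0 0 1;-.0345 .0523 -.089 0 0 0 1;-.0345 .0523 -.089 0 0 0 1;-.0345 .0523 -.089 0 0 0 1;-.0345 .0523 -.089 0 0 0 1;-.0345 .0523 -.089 0 0 0 1;0 0 -.056 0 0 0 1;0 0 -.056 0 0 0 1;0 0 -.056 0 0 0 1;0 0 -.052 0 0 0 1;0 0 0 0 0 0 1;0 0 0 0 0 0 1'
python3 -c "
from h import *
y=np.radians(60.8);plan([.5495,-.1621,.043],Rt([0,0,-1],[np.cos(y),np.sin(y),0]),1)"
```

```text
t: 8.7
ee_pos: [0.5497, -0.1627, 0.0458]
tool_rot: [0.79, 3.038, -0.001]
contact_force: [-0.5, -0.2, -1.3]
opening: 0.635
gripper_force: 65.7
rows 1 each [-0.0008  0.0025 -0.0112] [ 0.0006  0.0013 -0.0004]
```

```bash
for i in 1; do python3 -m crank '0 .0025 -.012 0 0 0 1;0 0 0 0 0 0 1'; done; python3 -m crank '0 0 -.006 0 0 0 1;0 0 0 0 0 0 1'; python3 -m crank '0 0 -.006 0 0 0 1;0 0 0 0 0 0 1'
```

```text
t: 8.9
ee_pos: [0.5505, -0.1628, 0.0433]
tool_rot: [0.791, 3.036, -0.001]
contact_force: [0.7, 0.3, -1.6]
opening: 0.63
gripper_force: 65.7
t: 9.1
ee_pos: [0.5502, -0.1628, 0.0415]
tool_rot: [0.791, 3.037, -0.001]
contact_force: [-0.3, -0.5, -2.3]
opening: 0.63
gripper_force: 65.7
t: 9.3
ee_pos: [0.55, -0.1627, 0.0397]
tool_rot: [0.791, 3.038, -0.001]
contact_force: [0.6, 0.1, -2.1]
opening: 0.632
gripper_force: 65.7
```

```bash
python3 -m crank '0 0 -.004 0 0 0 1;0 0 0 0 0 0 1'; python3 -m crank '0 0 -.004 0 0 0 1;0 0 0 0 0 0 1'; python3 -m crank '0 0 -.003 0 0 0 1;0 0 0 0 0 0 1'
```

```text
t: 9.5
ee_pos: [0.55, -0.1627, 0.0387]
tool_rot: [0.791, 3.038, -0.001]
contact_force: [0.2, -0.4, -1.1]
opening: 0.63
gripper_force: 65.7
t: 9.7
ee_pos: [0.5501, -0.1627, 0.0384]
tool_rot: [0.791, 3.037, -0.001]
contact_force: [-1.6, -0.1, 4.1]
opening: 0.635
gripper_force: 66.2
t: 9.9
ee_pos: [0.5502, -0.1627, 0.0383]
tool_rot: [0.791, 3.037, -0.001]
contact_force: [-3.8, 0.4, 8.6]
opening: 0.629
gripper_force: 66.9
```

```bash
python3 -m crank '0 0 .002 0 0 0 0;0 0 0 0 0 0 0;0 0 0 0 0 0 0;0 0 0 0 0 0 0;0 0 0 0 0 0 0;0 0 .1 0 0 0 0;0 0 .15 0 0 0 0;0 0 .15 0 0 0 0;0 0 .15 0 0 0 0;0 0 .15 0 0 0 0;0 0 0 0 0 0 0;0 0 0 0 0 0 0'
python3 - <<'E'
from h import *
f=snap('wrist','wrist8');im=f["pixels"][:,:,::-1]
cv2.imwrite('pics/w8c.png',cv2.resize(im[110:280,180:460],None,fx=2.5,fy=2.5))
H=holes(f,(270,130,370,270));print(H);P=[onz(f,u,.0484) for u in H];c,x,n,l=frame(P);print('A',c,x,l,np.degrees(np.arctan2(x[1],x[0])))
E
```

```text
t: 11.1
ee_pos: [0.5509, -0.1631, 0.2135]
tool_rot: [0.79, 3.035, -0.002]
contact_force: [-0.5, 0.5, -0.0]
opening: 0.996
gripper_force: 0.0
[[299.9344 154.1171]
 [336.8379 154.0955]
 [335.7866 213.2364]
 [300.9871 213.2648]]
A [ 0.5546 -0.1642  0.0484] [ 0.8728 -0.4881  0.    ] (np.float64(0.06793002791849097), np.float64(0.040026135435609636)) -29.217585007427715
```

View pics/w8c.png

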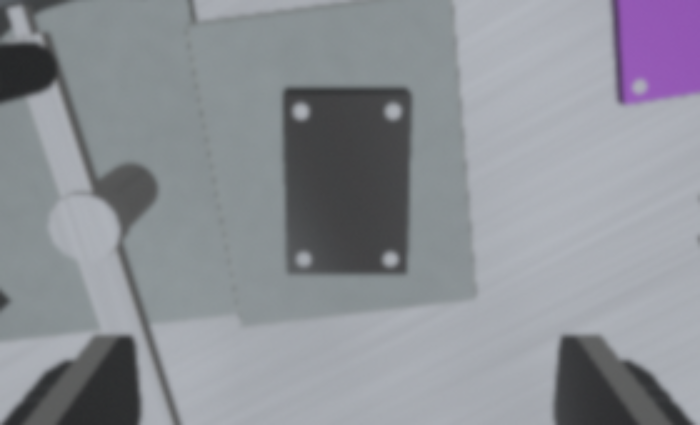

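The crop shows plate_a flush over the base, measured 0.4 mm off. Next is plate_b.

```bash
python3 - <<'E'
from h import *
a,y=np.radians(35),np.radians(18.1);n=np.array([-np.sin(a)*np.cos(y),-np.sin(a)*np.sin(y),np.cos(a)]);ry=[-np.sin(y),np.cos(y),0]
Rg=Rt(-n,ry);g=np.array([.5983,.1617,.0742])-.013*n;print(g,Rg.as_rotvec());plan(g+.1*n,Rg,12)
E
```

```text
[0.6054 0.164  0.0636] [-0.3988  2.5039  0.1257]
rows 12 each [ 0.0003  0.1029 -0.0222] [-0.0032 -0.033   0.0424]
```

```bash
python3 -m crank '0 .103 0 -.0032 -.033 .0424 0;0 .103 0 -.0032 -.033 .0424 0;0 .103 0 -.0032 -.033 .0424 0;0 .103 0 -.0032 -.033 .0424 0;0 .103 0 -.0032 -.033 .0424 0;0 .103 0 -.0032 -.033 .0424 0;0 .103 -.044 -.0032 -.033 .0424 0;0 .103 -.044 -.0032 -.033 .0424 0;0 .103 -.044 -.0032 -.033 .0424 0;0 .103 -.044 -.0032 -.033 .0424 0;0 .103 -.044 -.0032 -.033 .0424 0;0 .103 -.044 -.0032 -.033 .0424 0'
python3 -m crank '0 0 0 0 0 0 0;0 0 0 0 0 0 0'
python3 - <<'E'
from h import *
a,y=np.radians(35),np.radians(18.1);n=np.array([-np.sin(a)*np.cos(y),-np.sin(a)*np.sin(y),np.cos(a)]);ry=[-np.sin(y),np.cos(y),0]
Rg=Rt(-n,ry);g=np.array([.5983,.1617,.0742])-.013*n
f=snap('wrist','wrist9');f3=load('wrist3');m=(f["pixels"].max(2)<110).astype(np.uint8)
for c in cv2.findContours(m,0,2)[0]:
    x0,y0,w,h=cv2.boundingRect(c)
    if 2500<cv2.contourArea(c)<12000 and y0+h<300 and 150<x0<450:
        H=holes(f,(x0-2,y0-2,x0+w+2,y0+h+2));print((x0,y0,w,h));P=[]
        for p,q in zip(holes(f3,(88,155,175,258)),H): X,r=tri([(f3,p),(f,q)]);P.append(X);print(q,r)
        print('B',frame(P))
plan(g,Rg,6)
E
```

```text
t: 12.35
ee_pos: [0.5478, 0.1472, 0.1439]
tool_rot: [-0.402, 2.505, 0.127]
contact_force: [0.6, -0.3, -0.5]
opening: 1.004
gripper_force: 0.0
t: 12.55
ee_pos: [0.548, 0.1461, 0.1442]
tool_rot: [-0.399, 2.509, 0.126]
contact_force: [0.9, -0.7, 0.5]
opening: 1.0
gripper_force: 0.0
(283, 157, 66, 92)
[291.2388 166.1552] [0.1, 0.1]
[339.7934 166.0957] [0.2, 0.2]
[338.1828 241.7941] [0.2, 0.2]
[293.2954 241.8896] [0.1, 0.1]
B (array([0.5993, 0.1609, 0.0723]), array([0.78  , 0.2532, 0.5722]), array([-0.5434, -0.1795,  0.8201]), (np.float64(0.06814826282207274), np.float64(0.040104641313337776)))
(255, 102, 310, 28)
[555.4095 119.5279] [14.0, 14.0]
[314.2172 129.5846] [15.5, 15.5]Traceback (most recent call last):
  File "<stdin>", line 10, in <module>
  File "h.py", line 51, in frame
    P=np.array(P);c=P.mean(0);e=(P[1]-P[0]+P[2]-P[3])/2;g=(P[2]-P[1]+P[3]-P[0])/2
                                           ~^^^
IndexError: index 2 is out of bounds for axis 0 with size 2
```

```bash
python3 -m crank '.0285 .0087 -.04 0 0 0 0;.0285 .0087 -.04 0 0 0 0;.0285 .0087 -.04 0 0 0 0;.0285 .0087 -.04 0 0 0 0;.0285 .0087 -.04 0 0 0 0;.0285 .0087 -.04 0 0 0 0;.0285 .0087 -.04 0 0 0 0;.0285 .0087 -.04 0 0 0 0;0 0 0 0 0 0 0;0 0 0 0 0 0 0'
```

```text
t: 13.6
ee_pos: [0.608, 0.1629, 0.0671]
tool_rot: [-0.397, 2.504, 0.125]
contact_force: [0.6, 0.3, 0.1]
opening: 1.004
gripper_force: 0.0
```

```bash
python3 -m crank '-.0095 .002 -.0125 0 0 0 0;0 0 0 0 0 0 0;0 0 0 0 0 0 1;0 0 0 0 0 0 1;0 0 0 0 0 0 1;0 0 0 0 0 0 1;0 0 0 0 0 0 1;0 0 0 0 0 0 1'
```

```text
t: 14.4
ee_pos: [0.6046, 0.164, 0.0642]
tool_rot: [-0.398, 2.503, 0.125]
contact_force: [-6.5, -2.9, 8.7]
opening: 0.633
gripper_force: 61.2
```

Gripped. Lift, and plan the carry to hover above the pile at the offset viewing point.

```bash
python3 -m crank '-.033 -.01 .05 0 0 0 1;-.033 -.01 .05 0 0 0 1;-.033 -.01 .05 0 0 0 1;-.033 -.01 .05 0 0 0 1;0 0 .2 0 0 0 1;0 0 .2 0 0 0 1;0 0 0 0 0 0 1;0 0 0 0 0 0 1'
python3 - <<'E'
from h import *
y=np.radians(60.8);plan([.602,-.19,.225],Rt([0,0,-1],[np.cos(y),np.sin(y),0]),12)
E
```

```text
t: 15.2
ee_pos: [0.5729, 0.1543, 0.2158]
tool_rot: [-0.399, 2.5, 0.125]
contact_force: [-0.7, -0.3, -2.1]
opening: 0.631
gripper_force: 65.7
rows 12 each [ 0.0097 -0.1148  0.0031] [ 0.0033  0.0334 -0.0424]
```

```bash
python3 -m crank '.0097 -.1148 .003 .0033 .0334 -.0424 1;.0097 -.1148 .003 .0033 .0334 -.0424 1;.0097 -.1148 .003 .0033 .0334 -.0424 1;.0097 -.1148 .003 .0033 .0334 -.0424 1;.0097 -.1148 .003 .0033 .0334 -.0424 1;.0097 -.1148 .003 .0033 .0334 -.0424 1;.0097 -.1148 .003 .0033 .0334 -.0424 1;.0097 -.1148 .003 .0033 .0334 -.0424 1;.0097 -.1148 .003 .0033 .0334 -.0424 1;.0097 -.1148 .003 .0033 .0334 -.0424 1;.0097 -.1148 .003 .0033 .0334 -.0424 1;.0097 -.1148 .003 .0033 .0334 -.0424 1'
python3 -m crank '0 0 0 0 0 0 1;0 0 0 0 0 0 1;0 0 0 0 0 0 1'
python3 - <<'E'
from h import *
f=snap('wrist','wrist10');o=ctrl.get_obs()
H=holes(f,(270,60,370,180));P=[onz(f,u,.0484) for u in H];c,x,n,l=frame(P);print(H,'PILE',c,x,l,np.degrees(np.arctan2(x[1],x[0])))
px=np.array([spot(f,u,9) for u in((278,206),(360,206),(355,322),(283,322))]);print(px)
held(f,px,o["ee_pos"],o["tool_rot"])
y=np.radians(60.8);G=Rt([0,0,-1],[np.cos(y),np.sin(y),0]);plan([.5495,-.1621,.10],G,6)
E
```

```text
t: 16.4
ee_pos: [0.5998, -0.1907, 0.2196]
tool_rot: [-0.794, -3.029, -0.004]
contact_force: [0.2, 0.1, -0.8]
opening: 0.634
gripper_force: 65.6
t: 16.7
ee_pos: [0.6, -0.1891, 0.221]
tool_rot: [-0.79, -3.034, -0.005]
contact_force: [0.2, 0.4, -1.8]
opening: 0.632
gripper_force: 65.6
[[298.2942 102.4888]
 [336.0671 102.5006]
 [335.0661 166.2962]
 [320.4591 149.713 ]] PILE [ 0.5536 -0.1568  0.0484] [ 0.9517 -0.3069  0.    ] (np.float64(0.06000088879163556), np.float64(0.029708140258768525)) -17.872794293312054
[[277.0957 198.5588]
 [360.0043 198.5335]
 [354.9196 316.9589]
 [282.2222 317.4991]]
held in tool: c [  0.3819   0.6557 -13.6   ] x [ 1.      0.0005 -0.    ] sides (np.float64(0.06605022549289331), np.float64(0.038870394267351005))
pnp c [-1.644   0.6822 -9.9595] x [-1.     -0.0008  0.0016] z [-0.0016  0.0088 -1.    ]
rows 6 each [-0.0337  0.0179 -0.0811] [-0.0004 -0.0005 -0.0001]
```

```bash
python3 -m crank '-.0314 .0165 -.081 -.0004 -.0005 0 1;-.0314 .0165 -.081 -.0004 -.0005 0 1;-.0314 .0165 -.081 -.0004 -.0005 0 1;-.0314 .0165 -.081 -.0004 -.0005 0 1;-.0314 .0165 -.081 -.0004 -.0005 0 1;-.0314 .0165 -.081 -.0004 -.0005 0 1;0 0 -.06 0 0 0 1;0 0 -.06 0 0 0 1;0 0 -.06 0 0 0 1;0 0 0 0 0 0 1;0 0 0 0 0 0 1'
python3 -c "
from h import *
y=np.radians(60.8);plan([.5529,-.1645,.052],Rt([0,0,-1],[np.cos(y),np.sin(y),0]),1)"
```

```text
t: 17.85
ee_pos: [0.5533, -0.1646, 0.0565]
tool_rot: [0.791, 3.039, -0.0]
contact_force: [-0.1, -0.6, -0.9]
opening: 0.629
gripper_force: 65.6
rows 1 each [-0.0015  0.0003 -0.0179] [ 0.0004  0.0008 -0.0002]
```

```bash
python3 -m crank '-.0015 0 -.018 0 0 0 1;0 0 0 0 0 0 1'; python3 -m crank '0 0 -.006 0 0 0 1;0 0 0 0 0 0 1'; python3 -m crank '0 0 -.004 0 0 0 1;0 0 0 0 0 0 1'; python3 -m crank '0 0 -.004 0 0 0 1;0 0 0 0 0 0 1'
```

```text
t: 18.05
ee_pos: [0.5536, -0.1654, 0.0519]
tool_rot: [0.792, 3.038, -0.001]
contact_force: [0.2, 0.3, -1.1]
opening: 0.633
gripper_force: 65.6
t: 18.25
ee_pos: [0.5535, -0.1656, 0.0501]
tool_rot: [0.793, 3.038, -0.001]
contact_force: [-0.6, -0.4, -1.5]
opening: 0.633
gripper_force: 65.6
t: 18.45
ee_pos: [0.5533, -0.1655, 0.0489]
tool_rot: [0.793, 3.038, -0.001]
contact_force: [-0.2, 0.1, -1.0]
opening: 0.634
gripper_force: 65.6
t: 18.65
ee_pos: [0.5534, -0.1656, 0.048]
tool_rot: [0.793, 3.038, -0.001]
contact_force: [-0.4, -0.0, -0.1]
opening: 0.631
gripper_force: 65.7
```

```bash
python3 -m crank '-.002 .004 .002 0 0 0 1;0 0 -.002 0 0 0 1;0 0 -.004 0 0 0 1;0 0 0 0 0 0 1'; python3 -m crank '0 0 -.003 0 0 0 1;0 0 0 0 0 0 1'
```

```text
t: 19.05
ee_pos: [0.5528, -0.1643, 0.048]
tool_rot: [0.792, 3.038, -0.001]
contact_force: [-3.0, 0.5, 7.6]
opening: 0.636
gripper_force: 66.5
t: 19.25
ee_pos: [0.5528, -0.1643, 0.048]
tool_rot: [0.792, 3.038, -0.001]
contact_force: [-5.3, 1.5, 11.5]
opening: 0.63
gripper_force: 67.0
```

```bash
python3 -m crank '0 0 .003 0 0 0 0;0 0 0 0 0 0 0;0 0 0 0 0 0 0;0 0 0 0 0 0 0;0 0 0 0 0 0 0;0 0 .1 0 0 0 0;0 0 .15 0 0 0 0;0 0 .15 0 0 0 0;0 0 .15 0 0 0 0;0 0 .12 0 0 0 0;0 0 0 0 0 0 0;0 0 0 0 0 0 0'
python3 - <<'E'
from h import *
f=snap('wrist','wrist11')
H=holes(f,(265,125,375,275));print(H);P=[onz(f,u,.0584) for u in H];c,x,n,l=frame(P);print('B',c,x,l,np.degrees(np.arctan2(x[1],x[0])))
E
```

```text
t: 20.45
ee_pos: [0.5534, -0.1647, 0.2149]
tool_rot: [0.792, 3.037, -0.001]
contact_force: [-0.5, -0.1, -0.8]
opening: 0.997
gripper_force: 0.0
[[299.4968 150.7595]
 [337.5869 150.7049]
 [336.447  211.9377]
 [300.6257 212.    ]]
B [ 0.5528 -0.1633  0.0584] [ 0.8723 -0.4889  0.    ] (np.float64(0.06801337964238874), np.float64(0.040012993794597496)) -29.26929733559352
```

plate_b lies within 2 mm and 0.001 rad of the pile. Now locating the handle and pivot from the stored views.

```bash
python3 - <<'E'
from h import *
def handle(f,box):
    x0,y0,x1,y1=box;g=f["pixels"].max(2)[y0:y1,x0:x1];m=(g<52).astype(np.uint8)
    c=max(cv2.findContours(m,0,1)[0],key=cv2.contourArea);(cx,cy),(w,h),_=cv2.minAreaRect(c);p=c[:,0,:].astype(float)
    mu=np.array([cx,cy]);b=cv2.boxPoints(cv2.minAreaRect(c));e=[(b[i]+b[(i+1)%4])/2 for i in range(4)]
    L,S=max(w,h),min(w,h);far=max(e,key=lambda q:np.linalg.norm(q+[x0,y0]-np.array([320,270])) if abs(np.linalg.norm(q-mu)-L/2)<.6 else -1)
    u=(mu-far)/np.linalg.norm(mu-far);return far+u*S/2+[x0,y0],mu+[x0,y0],(L,S)
def cap(f,uv,r=16):
    u,v=uv;g=cv2.medianBlur(cv2.cvtColor(f["pixels"],cv2.COLOR_RGB2GRAY),3)[v-28:v+28,u-28:u+28]
    c=cv2.HoughCircles(g,cv2.HOUGH_GRADIENT,1,20,param1=80,param2=10,minRadius=10,maxRadius=22);return None if c is None else [(a+u-28,b+v-28,r) for a,b,r in c[0][:3]]
V=[]
for t,hb,pc in(('wrist6',(140,40,205,100),(210,144)),('wrist7',(198,10,262,70),(255,118)),('wrist8',(165,115,215,160),(214,200)),('wrist11',(165,110,220,165),(212,198))):
    f=load(t);h=handle(f,hb);C=cap(f,pc);V.append((f,h[0]));print(t,h,C,'top@.126',onz(f,h[0],.126),'piv@.08',onz(f,C[0][:2],.078) if C else None)
print(tri(V[:2]),tri(V))
E
```

```text
wrist6 (array([178.4966,  69.3523]), array([181.9765,  69.9664]), (30.412429809570312, 23.34516143798828)) [(np.float32(209.5), np.float32(144.5), np.float32(14.4))] top@.126 [ 0.4574 -0.2327  0.126 ] piv@.08 [ 0.5112 -0.2633  0.078 ]
wrist7 (array([236.4,  45.7]), array([236.4,  45.7]), (19.677398681640625, 19.230182647705078)) [(np.float32(258.5), np.float32(117.5), np.float32(18.0))] top@.126 [ 0.4613 -0.2368  0.126 ] piv@.08 [ 0.512  -0.2599  0.078 ]
wrist8 (array([175.5, 138.5]), array([183. , 138.5]), (36.0, 21.0)) [(np.float32(231.5), np.float32(185.5), np.float32(10.6)), (np.float32(213.5), np.float32(199.5), np.float32(14.7))] top@.126 [ 0.4495 -0.2357  0.126 ] piv@.08 [ 0.5063 -0.2377  0.078 ]
wrist11 (array([180.7647, 134.0588]), array([185.1177, 132.9706]), (31.772165298461914, 22.79834747314453)) [(np.float32(212.5), np.float32(196.5), np.float32(13.2)), (np.float32(232.5), np.float32(183.5), np.float32(11.1))] top@.126 [ 0.4508 -0.2321  0.126 ] piv@.08 [ 0.5086 -0.2634  0.078 ]
(array([ 0.4535, -0.2387,  0.1082]), [2.2, 2.2]) (array([ 0.4496, -0.2411,  0.1059]), [1.8, 5.4, 4.9, 2.4])
```

```bash
python3 - <<'E'
from h import *
fs={t:load(t) for t in('wrist6','wrist7','wrist8','wrist11')}
pc={'wrist6':(209.5,144.5),'wrist7':(255,118),'wrist8':(213.5,199.5),'wrist11':(212.5,196.5)}
X,r=tri([(fs[t],pc[t]) for t in fs]);print('piv',X,r)
for t,f in fs.items():
    print(t,'piv@.0765',onz(f,pc[t],X[2])[:2])
    H={'wrist6':(170,68),'wrist7':(226,38),'wrist8':(183,138),'wrist11':(183,135)}[t];u,v=H;g=f["pixels"].max(2)
    print(g[v-24:v+25:4,u-32:u+33:4])
E
```

```text
piv [ 0.5099 -0.2649  0.0731] [0.9, 0.7, 0.3, 1.3]
wrist6 piv@.0765 [ 0.5107 -0.2652]
[[206 203 203 205 194 133 120 118 118 117 116 122 119 118 115 116 111]
 [205 205 205 161 118 116 119 120 118 118 150 185  90  77  76  75  76]
 [207 203 138 118 112  89  92 116 104  82 145 209 119  76  75  76  76]
 [160 125 119 105  60  61  61  58  50  66  89 208 168  81  74  76  77]
 [126 116 117  66  59  59  61  64  56  45  47 132 184 173  83 120 157]
 [119 119 116  61  59  61  62  64  65  46  45  46  46 108 101 171 169]
 [120 119 116  63  59  61  61  63  65  47  46  44  45  45  52 156 171]
 [121 118  76  69  60  60  62  63  68  45  44  45  46  45  46 109 169]
 [117  85  72  72  64  59  60  62  53  46  46  46  46  46  47  75 168]
 [105  70  70  70  70  70  63  55  66  49  47  48  46  47  49 107 161]
 [ 73  71  70  70  70  71  70 100 165 161 151 117  95  88 160 192 133]
 [ 70  70  70  71  71  71  76 161 166 165 166 169 196 209 209 210 108]
 [ 68  69  69  70  70  71 137 166 166 166 165 166 176 208 210 207 133]]
wrist7 piv@.0765 [ 0.5102 -0.2642]
[[193 193 194 194 190 153 118 111 113 115 113 113 112 1
[... 2087 characters left out ...]
 71  63  61  61  61  71 123 141 145 157  90 143 144 145 146]
 [ 99  67  61  54  53  49  42  41  41  43  43  42  55 131 145 145 144]
 [ 66  63  52  53  55  57  56  41  43  41  42  43  44  95 145 145 146]
 [ 63  61  53  54  55  56  57  51  42  43  43  42  43  67 143 145 145]
 [ 61  63  52  53  54  56  57  56  42  41  42  43  43  93 133 146 146]
 [ 62  62  55  53  53  55  57  50  42  43  50  74 149 164 105 146 145]
 [ 60  61  60  74  57  56  56  67 101 129 156 177 178 179  91 144 144]
 [ 61  60  59 132 139 137 139 141 142 144 145 178 178 176 119 135 146]
 [ 60  59  63 139 141 141 140 141 142 143 144 174 179 177 164 108 145]
 [ 58  59  77 141 140 141 140 142 142 143 145 159 178 178 178  91 145]]
```

```bash
python3 - <<'E'
from h import *
V=[(load(t),u) for t,u in(('wrist6',(160.5,67.5)),('wrist7',(219.3,36)),('wrist8',(168,140.4)),('wrist11',(169,137.4)))]
X,r=tri(V);print('top',X,r,[onz(f,u,.1245)[:2].tolist() for f,u in V])
h=X[:2];p=np.array([.51,-.2648]);v=h-p;print(np.linalg.norm(v),np.degrees(np.arctan2(v[1],v[0])))
o=ctrl.get_obs();print(o["joint_pos"]);ty=np.arctan2(v[0],-v[1])
G=Rt([0,0,-1],[np.cos(np.radians(66)),np.sin(np.radians(66)),0]);plan([h[0],h[1],.19],G,5);plan([h[0],h[1],.092],G,5,[h[0],h[1],.19],G)
E
```

```text
top [ 0.4465 -0.2461  0.1182] [0.8, 0.4, 0.4, 0.4] [[0.44901806494178753, -0.24456390334735276], [0.44843367864933886, -0.2449323693637896], [0.44753928534914433, -0.24256907460173285], [0.44797960965987316, -0.2426846251931597]]
0.06620017445835276 163.6050949631927
[-0.399   0.3845  0.0462  1.2318 -0.0002  0.1115]
rows 5 each [-0.0849 -0.0654 -0.019 ] [0.0001 0.0001 0.0117]
rows 5 each [ 0.      0.     -0.0784] [0. 0. 0.]
```

```bash
python3 - <<'E'
from h import *
f=load('wrist8')
for a,b in(((256,120),(274.8,238.8)),((361.2,110),(370,228))):
    p,q=onz(f,a,.0285),onz(f,b,.0285);d=q-p;print('deck edge',p,q,np.degrees(np.arctan2(d[1],d[0])))
p=np.array([.51,-.2648])
for t,u in(('wrist6',(130,154)),('wrist7',(80+90,132))):
    n=onz(load(t),u,.071)[:2]-p;print('notch',np.linalg.norm(n),np.degrees(np.arctan2(n[1],n[0])))
# teeth colour around the ring in wrist6: brightness vs angle at r=98mm, z=.072 and .062
fl=load('wrist6');K=200/np.tan(np.radians(fl["vertical_fov"])/2);Rc=R.from_rotvec(fl["attitude"]).inv()
for z in(.0725,):
  s=[]
  for a in range(-140,-80,2):
    c=Rc.apply(np.array([p[0]+.098*np.cos(np.radians(a)),p[1]+.098*np.sin(np.radians(a)),z])-fl["eye"]);u,v=c[0]/c[2]*K+fl["cx"],c[1]/c[2]*K+fl["cy"]
    s.append((a,int(fl["pixels"][int(round(v)),int(round(u))].max())))
  print(z,s)
E
```

```text
deck edge [ 0.4602 -0.1911  0.0285] [ 0.5935 -0.2489  0.0285] -23.428902975706237
deck edge [ 0.508  -0.0839  0.0285] [ 0.6389 -0.1376  0.0285] -22.312618763255053
notch 0.0844555923741414 -111.82160524341015
notch 0.09148090038943578 -110.36597277912615
0.0725 [(-140, 211), (-138, 207), (-136, 205), (-134, 212), (-132, 209), (-130, 205), (-128, 205), (-126, 151), (-124, 124), (-122, 120), (-120, 120), (-118, 123), (-116, 193), (-114, 208), (-112, 210), (-110, 207), (-108, 192), (-106, 126), (-104, 121), (-102, 122), (-100, 124), (-98, 190), (-96, 211), (-94, 209), (-92, 209), (-90, 208), (-88, 213), (-86, 210), (-84, 211), (-82, 210)]
```

```bash
python3 -m crank '-.085 -.064 -.015 0 0 .0285 0;-.085 -.064 -.015 0 0 .0285 0;-.085 -.064 -.015 0 0 .0285 0;-.085 -.064 -.015 0 0 .0285 0;-.085 -.064 -.015 0 0 .0285 0;0 0 0 0 0 0 0;0 0 0 0 0 0 0'
python3 - <<'E'
from h import *
y=np.radians(73.6);G=Rt([0,0,-1],[np.cos(y),np.sin(y),0]);plan([.4475,-.245,.095],G,5)
E
```

```text
t: 21.2
ee_pos: [0.4455, -0.244, 0.1942]
tool_rot: [-0.451, -3.108, -0.002]
contact_force: [0.6, -0.0, -0.5]
opening: 1.0
gripper_force: 0.0
rows 5 each [ 0.0016 -0.0008 -0.0794] [-0.0002 -0.0001  0.0003]
```

```bash
python3 -m crank '.0016 -.0008 -.079 0 0 0 0;.0016 -.0008 -.079 0 0 0 0;.0016 -.0008 -.079 0 0 0 0;.0016 -.0008 -.079 0 0 0 0;.0016 -.0008 -.079 0 0 0 0;0 0 0 0 0 0 .7;0 0 0 0 0 0 .7;0 0 0 0 0 0 .7;0 0 0 0 0 0 .7;0 0 0 0 0 0 .7;0 0 0 0 0 0 .7'
python3 - <<'E'
from h import *
p=np.array([.51,-.2648]);o=ctrl.get_obs();v=o["ee_pos"][:2]-p
print(np.linalg.norm(v),np.degrees(np.arctan2(v[1],v[0])),o["joint_pos"][5],o["contact_force"])
prev=o["ee_pos"][:2]
for a in np.arange(163.6+7,247.7+.1,7):
    q=p+.066*np.array([np.cos(np.radians(a)),np.sin(np.radians(a))]);print(a,np.round((q-prev)/.25,4),end='; ');prev=q
E
```

```text
t: 22.3
ee_pos: [0.449, -0.2457, 0.0976]
tool_rot: [0.448, 3.107, -0.001]
contact_force: [0.7, -0.5, -0.6]
opening: 0.3
gripper_force: 0.0
0.06394272245944341 162.6608822303556 -0.3383945410296746 [ 0.6609 -0.462  -0.6276]
170.6 [-0.0163 -0.0331]; 177.6 [-0.0033 -0.0321]; 184.6 [ 0.0006 -0.0322]; 191.6 [ 0.0045 -0.0319]; 198.6 [ 0.0084 -0.0311]; 205.6 [ 0.0121 -0.0299]; 212.6 [ 0.0157 -0.0282]; 219.6 [ 0.019 -0.026]; 226.6 [ 0.022  -0.0235]; 233.6 [ 0.0247 -0.0207]; 240.6 [ 0.0271 -0.0175]; 247.6 [ 0.029  -0.0141];
```

```bash
python3 -m crank '-.0163 -.0331 0 0 0 .0778 .7;-.0033 -.0321 0 0 0 .0778 .7;.0006 -.0322 0 0 0 .0778 .7;.0045 -.0319 0 0 0 .0778 .7;0 0 0 0 0 0 .7'
python3 -m crank '.0084 -.0311 0 0 0 .0778 .7;.0121 -.0299 0 0 0 .0778 .7;.0157 -.0282 0 0 0 .0778 .7;.019 -.026 0 0 0 .0778 .7;0 0 0 0 0 0 .7'
python3 -m crank '.022 -.0235 0 0 0 .0778 .7;.0247 -.0207 0 0 0 .0778 .7;.0271 -.0175 0 0 0 .0778 .7;0 0 0 0 0 0 .7;0 0 0 0 0 0 .7'
python3 - <<'E'
from h import *
p=np.array([.51,-.2648]);o=ctrl.get_obs();v=o["ee_pos"][:2]-p;print(np.linalg.norm(v),np.degrees(np.arctan2(v[1],v[0])))
a=np.radians(248.5);q=p+.066*np.array([np.cos(a),np.sin(a)]);print((q-o["ee_pos"][:2])/.25)
E
```

```text
t: 22.8
ee_pos: [0.4451, -0.2785, 0.0972]
tool_rot: [-0.315, 3.124, -0.0]
contact_force: [0.1, -0.2, -0.3]
opening: 0.295
gripper_force: 0.0
t: 23.3
ee_pos: [0.4589, -0.3069, 0.097]
tool_rot: [-1.059, 2.956, 0.0]
contact_force: [-0.1, 0.7, 0.4]
opening: 0.304
gripper_force: 0.0
t: 23.8
ee_pos: [0.4772, -0.3218, 0.097]
tool_rot: [-1.578, 2.715, 0.001]
contact_force: [0.3, 0.4, 0.5]
opening: 0.298
gripper_force: 0.0
0.06575617494893062 -119.91023373040687
[ 0.0344 -0.0176]
```

```bash
python3 -m crank '.017 -.0088 0 0 0 .045 .7;.017 -.0088 0 0 0 .045 .7;0 0 0 0 0 0 .7;0 0 0 0 0 0 .7'
python3 - <<'E'
from h import *
for n in('side','scene'): snap(n,n+'2')
p=np.array([.51,-.2648]);o=ctrl.get_obs();v=o["ee_pos"][:2]-p;print(np.linalg.norm(v),np.degrees(np.arctan2(v[1],v[0])))
E
python3 -m crank '0 0 0 0 0 0 0;0 0 0 0 0 0 0;0 0 0 0 0 0 0;0 0 0 0 0 0 0;0 0 .12 0 0 0 0;0 0 .15 0 0 0 0;0 0 .15 0 0 0 0;-.1 .1 .12 0 0 0 0;-.1 .1 0 0 0 0 0;0 0 0 0 0 0 0;0 0 0 0 0 0 0'
python3 - <<'E'
from h import *
f=snap('wrist','wrist12')
p=np.array([.51,-.2648]);K=200/np.tan(np.radians(f["vertical_fov"])/2);Rc=R.from_rotvec(f["attitude"]).inv()
def pr(X): c=Rc.apply(np.array(X)-f["eye"]);return c[0]/c[2]*K+f["cx"],c[1]/c[2]*K+f["cy"]
a=np.radians(247.7);d=np.array([np.cos(a),np.sin(a)])
print('expect handle top',pr([*(p+.066*d),.1245]),'pivot',pr([*p,.0755]),'bar end',pr([*(p-.125*d),.0755]))
u,v=map(round,pr([*(p+.066*d),.1245]));print(f["pixels"].max(2)[max(v-32,0):v+33:4,max(u-32,0):u+33:4])
# bar: brightness across it at several radii
for r in(.05,.08,.11):
    e=np.array([-d[1],d[0]]);s=[]
    for t in range(-20,21,2):
        u,v=pr([*(p-r*d+e*t/1000),.0755]);s.append(int(f["pixels"].max(2)[int(round(v)),int(round(u))]) if 0<=v<400 and 0<=u<640 else -1)
    print(r,s)
E
```

```text
t: 24.2
ee_pos: [0.4855, -0.3262, 0.097]
tool_rot: [-1.768, 2.596, 0.001]
contact_force: [-0.1, 0.6, 0.7]
opening: 0.299
gripper_force: 0.2
0.06614882467082622 -111.74005381849408
t: 25.4
ee_pos: [0.4354, -0.2761, 0.2322]
tool_rot: [-1.772, 2.593, 0.0]
contact_force: [-0.1, -0.2, 0.1]
opening: 1.003
gripper_force: 0.0
expect handle top (np.float64(246.2817998076626), np.float64(164.083802185015)) pivot (np.float64(260.2324272755622), np.float64(215.20115184162236)) bar end (np.float64(264.32058535379844), np.float64(309.65986592153354))
[[106 100  98  97  97  97  98  99 107 109 119 133 129 107 101 100  89]
 [ 97  97  99  97  89  82 120 134 133 133 134 147 136 133 133 133 131]
 [ 98  96  82  65 108 134 136 136 135 133 133 159 152 133 133 134 135]
 [ 96  98 125 135 137 136 136 136 136 135 134 158 152 132 135 134 134]
 [134 135 137 138 136 135 136 137 137 136 149 144 148 135 132 134 135]
 [136 136 137 138 135 136 137 138 136 103  64  64  66  94 134 135 135]
 [136 137 138 137 136 135 137 121  67  66  62  63  66  68 132 135 134]
 [136 138 138 138 138 136 131  67  71  73  74  67  67  68 13
[... 260 characters left out ...]
4 101 138 163 162 142 135 136 135]
 [140 139 140 140 140 139 139 140 140 139 159 164 162 143 137 136 136]
 [144 139 142 142 141 140 139 140 140 139 156 164 163 143 137 137 136]
 [146 141 141 141 140 139 139 140 138 139 155 164 163 142 138 136 137]
 [153 141 140 140 140 140 139 139 139 139 156 163 163 142 102 113 136]
 [153 140 140 141 141 141 141 140 139 140 154 163 163 141  97  97 112]]
0.05 [137, 137, 137, 138, 138, 138, 115, 150, 162, 163, 166, 164, 164, 162, 166, 154, 143, 138, 138, 138, 137]
0.08 [77, 76, 73, 73, 69, 66, 70, 117, 160, 163, 166, 165, 165, 163, 166, 165, 109, 54, 52, 51, 52]
0.11 [72, 68, 67, 65, 64, 61, 63, 79, 147, 164, 166, 167, 166, 165, 164, 166, 149, 62, 50, 49, 49]
```

```bash
python3 - <<'E'
from h import *
f=load('wrist12');p=np.array([.51,-.2648]);K=200/np.tan(np.radians(f["vertical_fov"])/2);Rc=R.from_rotvec(f["attitude"]).inv();g=f["pixels"].max(2).astype(np.float32)
def val(r,a,z):
    a=np.radians(a);c=Rc.apply(np.array([p[0]+r*np.cos(a),p[1]+r*np.sin(a),z])-f["eye"]);return int(cv2.getRectSubPix(g,(1,1),(float(c[0]/c[2]*K+f["cx"]),float(c[1]/c[2]*K+f["cy"])))[0,0])
A=np.arange(234,262,1);print(A)
for r,z in((.098,.0725),(.095,.0725),(.087,.0725),(.084,.0725),(.045,.0755),(.035,.0755)): print(r,[val(r,a,z) for a in A])
B=np.arange(58,79,1)
for r in(.04,.07,.1,.118): print('bar',r,[val(r,a,.0755) for a in B])
E
```

```text
[234 235 236 237 238 239 240 241 242 243 244 245 246 247 248 249 250 251
 252 253 254 255 256 257 258 259 260 261]
0.098 [83, 94, 100, 99, 98, 98, 99, 100, 101, 106, 122, 107, 76, 68, 68, 68, 67, 67, 76, 95, 101, 99, 98, 97, 98, 98, 98, 98]
0.095 [85, 96, 101, 100, 99, 99, 100, 101, 101, 104, 113, 96, 75, 70, 69, 68, 67, 68, 79, 97, 101, 99, 98, 98, 97, 98, 99, 98]
0.087 [134, 135, 135, 134, 133, 133, 133, 132, 130, 118, 125, 142, 147, 146, 141, 135, 134, 133, 132, 132, 132, 132, 133, 133, 135, 135, 135, 134]
0.084 [134, 134, 134, 134, 134, 133, 133, 133, 129, 116, 134, 159, 163, 161, 149, 137, 133, 132, 133, 133, 133, 133, 134, 135, 135, 136, 136, 136]
0.045 [125, 119, 119, 135, 149, 159, 161, 161, 161, 162, 162, 162, 163, 163, 163, 161, 159, 155, 150, 145, 137, 125, 118, 113, 113, 115, 118, 122]
0.035 [130, 142, 150, 158, 160, 162, 162, 162, 162, 162, 162, 163, 164, 164, 164, 164, 163, 163, 163, 164, 163, 161, 157, 152, 147, 143, 140, 139]
bar 0.04 [164, 163, 163, 163, 163, 163, 163, 163, 163, 164, 164, 164, 164, 163, 162, 161, 160, 158, 153, 145, 131]
bar 0.07 [96, 138, 160, 165, 163, 162, 163, 164, 165, 166, 166, 165, 162, 159, 147, 116, 83, 66, 62, 64, 65]
bar 0.1 [50, 52, 84, 145, 164, 164, 163, 164, 166, 166, 166, 162, 148, 104, 70, 62, 62, 65, 67, 69, 71]
bar 0.118 [48, 48, 53, 104, 158, 164, 163, 165, 166, 166, 164, 156, 113, 67, 58, 59, 61, 63, 67, 68, 71]
```

The pointer is about 2° short of mid-notch, inside tolerance. I'll nudge it to the centre for margin.

```bash
python3 -m crank '.1 -.1 0 0 0 0 0;.1 -.1 -.06 0 0 0 0;0 0 0 0 0 0 0;0 0 -.12 0 0 0 0;0 0 -.12 0 0 0 0;0 0 -.12 0 0 0 0;0 0 -.12 0 0 0 0;0 0 0 0 0 0 0;0 0 0 0 0 0 .7;0 0 0 0 0 0 .7;0 0 0 0 0 0 .7;0 0 0 0 0 0 .7'
python3 -m crank '0 0 0 0 0 0 .7;0 0 0 0 0 0 .7'
```

```text
t: 26.65
ee_pos: [0.4866, -0.3272, 0.0985]
tool_rot: [-1.772, 2.592, -0.003]
contact_force: [-0.1, 0.8, 0.2]
opening: 0.33
gripper_force: 0.6
t: 26.85
ee_pos: [0.486, -0.3266, 0.0974]
tool_rot: [-1.772, 2.592, 0.0]
contact_force: [-0.8, -0.3, -0.3]
opening: 0.304
gripper_force: 0.0
```

```bash
python3 -m crank '.005 -.001 0 0 0 0 .7;.004 -.001 0 0 0 0 .7;0 0 0 0 0 0 .7;0 0 0 0 0 0 .7'
python3 -m crank '0 0 0 0 0 0 0;0 0 0 0 0 0 0;0 0 0 0 0 0 0;0 0 0 0 0 0 0;0 0 .12 0 0 0 0;0 0 .15 0 0 0 0;0 0 .15 0 0 0 0;-.1 .1 .12 0 0 0 0;-.1 .1 0 0 0 0 0;0 0 0 0 0 0 0;0 0 0 0 0 0 0'
python3 - <<'E'
from h import *
f=snap('wrist','wrist13');p=np.array([.51,-.2648]);K=200/np.tan(np.radians(f["vertical_fov"])/2);Rc=R.from_rotvec(f["attitude"]).inv();g=f["pixels"].max(2).astype(np.float32)
def val(r,a,z):
    a=np.radians(a);c=Rc.apply(np.array([p[0]+r*np.cos(a),p[1]+r*np.sin(a),z])-f["eye"]);return int(cv2.getRectSubPix(g,(1,1),(float(c[0]/c[2]*K+f["cx"]),float(c[1]/c[2]*K+f["cy"])))[0,0])
A=np.arange(240,256,1);print(A)
for r,z in((.098,.0725),(.087,.0725),(.084,.0725)): print(r,[val(r,a,z) for a in A])
for r in(.07,.1,.118): print('bar',r,[val(r,a,.0755) for a in np.arange(58,79,1)])
# pile inserts: project base-measured inserts at pile top and compare
for X in((.5147,-.1652),(.5343,-.1302),(.5936,-.1634),(.5741,-.1984)):
    c=Rc.apply(np.array([*X,.0584])-f["eye"]);u=np.array([c[0]/c[2]*K+f["cx"],c[1]/c[2]*K+f["cy"]])
    if 8<u[0]<632 and 8<u[1]<392: s=spot(f,u,6);print('insert',u,s,onz(f,s,.0584)[:2]-X)
E
```

```text
t: 27.25
ee_pos: [0.4877, -0.3269, 0.0969]
tool_rot: [-1.772, 2.593, 0.002]
contact_force: [-2.5, -0.3, 0.0]
opening: 0.303
gripper_force: 1.0
t: 28.35
ee_pos: [0.4378, -0.2765, 0.2322]
tool_rot: [-1.772, 2.592, 0.0]
contact_force: [-0.3, 1.0, -0.4]
opening: 1.002
gripper_force: 0.0
[240 241 242 243 244 245 246 247 248 249 250 251 252 253 254 255]
0.098 [99, 99, 100, 105, 121, 116, 81, 70, 69, 69, 69, 68, 77, 95, 101, 100]
0.087 [133, 133, 132, 132, 130, 120, 130, 145, 147, 147, 140, 133, 132, 133, 133, 133]
0.084 [134, 134, 133, 133, 128, 118, 140, 160, 164, 163, 149, 135, 133, 133, 133, 133]
bar 0.07 [49, 68, 105, 142, 160, 164, 163, 162, 162, 163, 164, 164, 164, 162, 160, 157, 144, 111, 81, 70, 69]
bar 0.1 [50, 50, 50, 54, 90, 142, 164, 162, 163, 164, 164, 165, 164, 160, 145, 103, 72, 68, 69, 72, 73]
bar 0.118 [48, 48, 49, 48, 55, 110, 160, 164, 164, 164, 165, 165, 163, 152, 108, 69, 63, 67, 69, 71, 73]
insert [293.9685 280.1551] [295.0035 280.4849] [-0.001   0.0009]
insert [290.4859 306.6887] [290.0746 310.5032] [0.0028 0.0053]
insert [238.6844 300.5743] [238.4284 302.2279] [0.0014 0.0022]
insert [240.5017 273.6772] [241.5695 274.0624] [-0.001  0.001]
```

```bash
python3 -c "
from bench import ctrl
print(ctrl.finish_job())"
```

```text
the job is handed in; nothing more can be done
None
```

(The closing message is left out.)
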